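# Set the stop, pack the cassettes in layers, close the transport gate

### The arm

A 7-joint arm with a two-finger parallel gripper is mounted at the origin on the work surface. World frame = base frame: x ahead of the robot, y to its left, z up, the work surface at z = 0. Lengths are in m, angles in rad, forces in N, time in s.
With the tool pointing down it reaches from about 0.35 to 0.9 m from the base axis. Payload 19.9 kg.
Tool frame: the origin (TCP) lies between the finger pads; the fingertips stand 19 mm ahead of it and the grasp point (between the pads) is the TCP; z points along the fingers, y is the line along which they close (so a half turn about z gives the same grasp; the last joint's range is limited). The gripper opens to 94 mm and grips with 3 to 60 N. Pads are 16 mm wide; open, the fingers measure 119 mm over their backs; the gripper's body (75 mm by 177 mm) begins 78 mm behind the grasp point.
Start: joints at [-1.25, 0.417, -0.01, 1.614, 0.005, 1.111, -0.053], TCP at [0.222, 0.584, 0.224] pointing down, gripper open.
Joint ranges: [-2.81, 2.81], [-0.39, 2.02], [-1.27, 1.25], [0.06, 2.57], [-1.19, 4.33], [0.19, 2], [-2.82, 2.82]. Speed limits (rad/s): [1.89, 1.89, 2.39, 2.39, 3.01, 3.01, 3.01].

### API

Orientations are given as a 3x3 rotation matrix whose columns are the frame's x, y, z axes.
In Python, from rig import robot gives the robot as it stands. Calls block until the motion is done:
- robot.move_ptp(position, orientation): joint-space move of the TCP to a pose.
- robot.move_linear(position, velocity=0.15, frame=None, threshold=None): straight line of the TCP; frame=None keeps the orientation; velocity is the mean speed in m/s. With threshold (N) it stops when the force on the tool has changed by that much, and returns True; else False.
- robot.goto_joints(angles): joint-space move.
- robot.gripper_to(opening): finger opening in m; the grip force is fixed at half the most; returns when the fingers have stopped.
- robot.pause(seconds).
- robot.ik(position, orientation): joint angles nearest the present ones, or None.
- robot.get_state(): the state.
- robot.grab_frame(name): name is "scene" or "top"; returns the picture (400x640x3 uint8, red, green, blue); there is no depth.
- robot.camera_info(name): a dict with "fx", "fy", "cx", "cy" (pixels), "rvec" (rotation vector, rad) and "tvec" (3), from world to camera coordinates, as OpenCV has them. Camera axes: x right, y down, z forward; pixel columns grow to the right and rows downward; lengths in m; the calibration is good to about 2 mm. A picture is of the moment at which its call begins. camera_info takes no time and is no camera call.
A pose or a line that the arm cannot do raises robot.PlanningError and nothing moves.
- robot.sign_off(): hands the job in; it is judged then, once.
The state is a dict: "time": time; "qpos": joint angles; "joint_vel": joint speeds; "effort": joint torques, N m; "ee_pos": TCP position; "tool_rot": TCP orientation; "force": force on the tool from outside, world axes, zero at the start; "moment": the same for the moment, N m; "opening": finger opening in m; "grasp_force": force on a finger pad.
Only numpy, scipy, OpenCV 4.12 (cv2) and the standard library are available. Lean on these libraries where they do the work, as an engineer would, in place of code of your own. Each camera call takes 0.05 s, during which the arm holds its last target. There are 200 camera calls.

### The job

Set the packing jig: swing the red clamp lever open, slide the green stop carriage until its red pointer meets the yellow mark, and swing the lever fully back to lock it there. Then stack every blue instrument cassette flat and square in the jig between fence and stop, the first directly on the deck and exactly one white separator sheet between each cassette and the next (a spare sheet may stay on the bench). Finally slide the red transport gate to its end stop, and leave everything else on the bench alone.

Things in the scene. Friction and masses are not known exactly. Their poses are not given: they have to be found in the camera images.
- jig: fixed grey packing jig: deck 106 x 310 x 20 mm, long side along its y. Origin at bench level; the stack stands at x = 0; deck top z = 20 mm; x leads away from the robot, y along the rail to the fence. Bright metal fence: inner face at y = 80 mm, 45 mm above the deck. Two back posts 8 x 8 x 66 mm at y = -4 and 64, front faces at x = 32 mm. Near side (-x) open
- jig_nest (a point): point on the deck top, on the nest's centre line (jig x = 0), 50 mm from the fence's face; axes as the jig's. Stacked pieces lie between the fence and the stop plate with their long side along the jig's y and must clear the back posts and the gate (7 mm to spare each side when centred)
- stop_mark: yellow mark 4 mm high at the deck's near edge: a 3 mm line across the edge with a 14 mm square tab outside it; the line to meet is at its origin's y (jig direction). It differs from start to start
- carriage (a joint): slide of the green stop carriage along the rail, m: 0 = farthest from the fence, grows towards the fence, to 0.105. It carries a steel stop plate 45 mm tall whose face is in line with the red pointer. A brake shoe holds it while the lever is locked
- stop_pointer (a point): red pointer on the carriage's near side, 3 mm above the deck, at the stop plate's face; the carriage is right when this has the same jig y as stop_mark (the face is then 98 to 110 mm from the fence's face)
- carriage_grip (a point): middle of the black upright grip block on the carriage, 16 mm (jig x) by 28 mm (jig y), standing from 23 to 59 mm above the deck; this point is 47 mm above the deck; pinch across the 16 mm. 32 mm free to the lever's hub on its +x side
- clamp_lever (a joint): turn of the red clamp lever, rad: 0 = locked (arm along the rail, away from the fence), grows counter-clockwise from above to 1.6 = fully open (arm pointing to jig +x). Stiff, it stays where left; the brake bites below about 0.3
- lever_knob (a point): middle of the upright red round knob at the lever's end, 16 mm across, from 33 to 63 mm above the deck (this point: 50 mm), 60 mm from the pivot
- lever_pivot (a point): on the lever's vertical axis, at the height of lever_knob's point; it travels with the carriage
- gate (a joint): slide of the red transport gate along the near side, m: 0 = parked beyond the fence, grows away from the fence to its end stop at 0.080 in front of the stack
- gate_grip (a point): middle of the gate's grip block, 14 mm (jig x) by 26 mm (jig y), standing from 20 to 60 mm above the deck, 40 mm outside the gate plate on a bracket 20 to 28 mm above the deck; this point is 50 mm above the deck. The gate plate itself is 8 mm thick, 30 mm long and 47 mm tall
- cassette_a: blue instrument cassette holding a forceps, a flat box 50 (x) x 90 (y) x 14 (z) mm, solid outside, 0.1 to 0.2 kg; origin at its centre. May be absent (3 or 4 are there)
- cassette_b: blue instrument cassette holding a forceps, a flat box 50 (x) x 90 (y) x 14 (z) mm, solid outside, 0.1 to 0.2 kg; origin at its centre. May be absent (3 or 4 are there)
- cassette_c: blue instrument cassette holding a forceps, a flat box 50 (x) x 90 (y) x 14 (z) mm, solid outside, 0.1 to 0.2 kg; origin at its centre. May be absent (3 or 4 are there)
- cassette_d: blue instrument cassette holding a forceps, a flat box 50 (x) x 90 (y) x 14 (z) mm, solid outside, 0.1 to 0.2 kg; origin at its centre. May be absent (3 or 4 are there)
- sheet_a: white stiff separator sheet 50 (x) x 90 (y) x 6 (z) mm, 0.04 kg; origin at its centre
- sheet_b: white stiff separator sheet 50 (x) x 90 (y) x 6 (z) mm, 0.04 kg; origin at its centre
- sheet_c: white stiff separator sheet 50 (x) x 90 (y) x 6 (z) mm, 0.04 kg; origin at its centre
- mallet: small hammer lying on the bench, a bystander
- marker: red marker pen 114 mm long lying on the bench, a bystander
- mug: white mug 85 mm tall, a bystander
- spray_can: red can with a white cap, 160 mm tall, a bystander
- file: small tool with a wooden handle lying on the bench, a bystander
- tape_tin: yellow round tin, 50 mm across and 30 mm tall, a bystander
Things that resemble listed ones, but are neither listed nor needed, are in the scene too. Leave any pink or turquoise look-alike of the sheet_c alone.

How it is judged:
On the way, in this order (a step that is already met when the one before it is completed fails the run):
1. the clamp lever is open (value of joint clamp_lever above 1 rad), for 0.1 s.
2. with the lever open, the carriage's pointer is at the mark (within 4 mm) (value of joint clamp_lever above 1 rad and y of stop_pointer in the frame of stop_mark between -0.004 and 0.004 m), for 0.2 s.
3. the lever is locked again with the pointer still at the mark (value of joint clamp_lever below 0.2 rad and y of stop_pointer in the frame of stop_mark between -0.004 and 0.004 m), for 0.2 s.
4. all cassettes are stacked in the jig with one sheet between each two (x of cassette_a in the frame of jig_nest between -0.009 and 0.009 m and y of cassette_a in the frame of jig_nest between -0.022 and 0.022 m and angle between the z axis of each of cassette_a, cassette_b, cassette_c, cassette_d and the z axis of jig_nest, either way round below 0.08 rad and angle between the y axis of each of cassette_a, cassette_b, cassette_c, cassette_d and the y axis of jig_nest, either way round below 0.16 rad and (z of cassette_a in the frame of jig_nest between 0.0042 and 0.0098 m or z of cassette_a in the frame of jig_nest between 0.0242 and 0.0298 m or z of cassette_a in the frame of jig_nest between 0.0442 and 0.0498 m or z of cassette_a in the frame of jig_nest between 0.0642 and 0.0698 m) and x of cassette_b in the frame of jig_nest between -0.009 and 0.009 m and y of cassette_b in the frame of jig_nest between -0.022 and 0.022 m and (z of cassette_b in the frame of jig_nest between 0.0042 and 0.0098 m or z of cassette_b in the frame of jig_nest between 0.0242 and 0.0298 m or z of cassette_b in the frame of jig_nest between 0.0442 and 0.0498 m or z of cassette_b in the frame of jig_nest between 0.0642 and 0.0698 m) and x of cassette_c in the frame of jig_nest between -0.009 and 0.009 m and y of cassette_c in the frame of jig_nest between -0.022 and 0.022 m and (z of cassette_c in the frame of jig_nest between 0.0042 and 0.0098 m or z of cassette_c in the frame of jig_nest between 0.0242 and 0.0298 m or z of cassette_c in the frame of jig_nest between 0.0442 and 0.0498 m or z of cassette_c in the frame of jig_nest between 0.0642 and 0.0698 m) and x of cassette_d in the frame of jig_nest between -0.009 and 0.009 m and y of cassette_d in the frame of jig_nest between -0.022 and 0.022 m and (z of cassette_d in the frame of jig_nest between 0.0042 and 0.0098 m or z of cassette_d in the frame of jig_nest between 0.0242 and 0.0298 m or z of cassette_d in the frame of jig_nest between 0.0442 and 0.0498 m or z of cassette_d in the frame of jig_nest between 0.0642 and 0.0698 m) and ((x of sheet_a in the frame of jig_nest between -0.009 and 0.009 m and y of sheet_a in the frame of jig_nest between -0.022 and 0.022 m and angle between the z axis of sheet_a and the z axis of jig_nest, either way round below 0.08 rad and angle between the y axis of sheet_a and the y axis of jig_nest, either way round below 0.16 rad and z of sheet_a in the frame of jig_nest between 0.0142 and 0.0198 m) or (x of sheet_b in the frame of jig_nest between -0.009 and 0.009 m and y of sheet_b in the frame of jig_nest between -0.022 and 0.022 m and angle between the z axis of sheet_b and the z axis of jig_nest, either way round below 0.08 rad and angle between the y axis of sheet_b and the y axis of jig_nest, either way round below 0.16 rad and z of sheet_b in the frame of jig_nest between 0.0142 and 0.0198 m) or (x of sheet_c in the frame of jig_nest between -0.009 and 0.009 m and y of sheet_c in the frame of jig_nest between -0.022 and 0.022 m and angle between the z axis of sheet_c and the z axis of jig_nest, either way round below 0.08 rad and angle between the y axis of sheet_c and the y axis of jig_nest, either way round below 0.16 rad and z of sheet_c in the frame of jig_nest between 0.0142 and 0.0198 m)) and ((x of sheet_a in the frame of jig_nest between -0.009 and 0.009 m and y of sheet_a in the frame of jig_nest between -0.022 and 0.022 m and angle between the z axis of sheet_a and the z axis of jig_nest, either way round below 0.08 rad and angle between the y axis of sheet_a and the y axis of jig_nest, either way round below 0.16 rad and z of sheet_a in the frame of jig_nest between 0.0342 and 0.0398 m) or (x of sheet_b in the frame of jig_nest between -0.009 and 0.009 m and y of sheet_b in the frame of jig_nest between -0.022 and 0.022 m and angle between the z axis of sheet_b and the z axis of jig_nest, either way round below 0.08 rad and angle between the y axis of sheet_b and the y axis of jig_nest, either way round below 0.16 rad and z of sheet_b in the frame of jig_nest between 0.0342 and 0.0398 m) or (x of sheet_c in the frame of jig_nest between -0.009 and 0.009 m and y of sheet_c in the frame of jig_nest between -0.022 and 0.022 m and angle between the z axis of sheet_c and the z axis of jig_nest, either way round below 0.08 rad and angle between the y axis of sheet_c and the y axis of jig_nest, either way round below 0.16 rad and z of sheet_c in the frame of jig_nest between 0.0342 and 0.0398 m))), for 0.3 s.
5. the transport gate is at its end stop (value of joint gate above 0.075 m), for 0.2 s.
At the end, for the whole second after the job is handed in: Lever under 0.2 rad, pointer within 4 mm of the mark, cassettes flat in the nest (9 mm across, 22 mm along, 0.16 rad) at 0, 20, 40 or 60 mm above the deck within 2.8 mm, so one 6 mm sheet between each two; gate within 5 mm of its stop; all at rest (all of step 3 and all of step 4 and value of joint gate above 0.075 m and linear speed of each of cassette_a, cassette_b, cassette_c, cassette_d, sheet_a, sheet_b, sheet_c below 0.02 m/s); the robot touches nothing.
It fails at once if a bystander is pushed more than 40 mm (distance of any of mallet, marker, mug, spray_can, file, tape_tin from where it was at the start of the episode above 0.04 m).
Of cassette_a, cassette_b, cassette_c, cassette_d only 3 to 4 are there at a start; the rules pass over those that are not, and their reading is None.
At some moment in a run one of cassette_a, cassette_b, cassette_c, cassette_d, sheet_a, sheet_b, sheet_c may be knocked a few centimetres aside while the robot is not near it.
Once in a run the grip may slacken for a moment while it holds something.
It also fails if it takes over 210 s, if anything falls off the work surface, if the arm or the gripper's body presses on something with over 40 N, if the wrist force passes 120 N, or if a joint passes its speed limit or range.

## Working session

There is one attempt and no reset: what is moved stays moved. The work goes in short steps, each a Python script; the robot and the scene stay as the last script left them, time stands still between calls to the robot, and variables do not carry over. Pictures are saved under pics/ and viewed, at most 14 in all, crops included, and the job is handed in when it is done.

```bash
mkdir -p pics; ls
python3 - <<'E'
from rig import robot
import cv2
for n in("scene","top"):
    im=robot.grab_frame(n); cv2.imwrite(f"pics/{n}0.png",im[:,:,::-1]); print(robot.camera_info(n))
print(robot.get_state())
E
```

```text
pics
{'fx': 395.82359145174706, 'fy': 395.82359145174706, 'cx': 322.539256659479, 'cy': 200.96802699449648, 'rvec': array([ 1.15634023,  2.46691934, -0.83710128]), 'tvec': array([ 0.35441681, -0.25439295,  1.53715079])}
{'fx': 438.7953071782609, 'fy': 438.7953071782609, 'cx': 317.05095572251986, 'cy': 197.23479020318354, 'rvec': array([ 2.14420468, -2.19777457,  0.11267201]), 'tvec': array([-0.01932465,  0.52168702,  1.3739049 ])}
{'time': 0.1, 'qpos': array([-1.24948761,  0.41789305, -0.01030141,  1.61407682,  0.00471335,
        1.1107059 , -0.0530097 ]), 'joint_vel': array([ 0.00364581, -0.00075909,  0.00115832, -0.00156429, -0.00055006,
       -0.00010998,  0.00014705]), 'effort': array([ 2.02308125e-03, -8.52597356e+01,  6.40970115e-01, -4.26694894e+01,
       -4.88239224e-02,  1.65005377e-02,  3.95972654e-05]), 'ee_pos': array([0.22171874, 0.58402718, 0.22391672]), 'tool_rot': array([[-9.34904634e-01,  3.54898922e-01, -2.84424387e-04],
       [ 3.54899023e-01,  9.34904081e-01, -1.02098403e-03],
       [-9.64366131e-05, -1.05546464e-03, -9.99999438e-01]]), 'force': array([0.92054334, 0.54475647, 0.04999273]), 'moment': array([-0.05480419,  0.00535104, -0.03132017]), 'grasp_force': 0.0, 'opening': 0.09409903246661482}
```

View pics/top0.png

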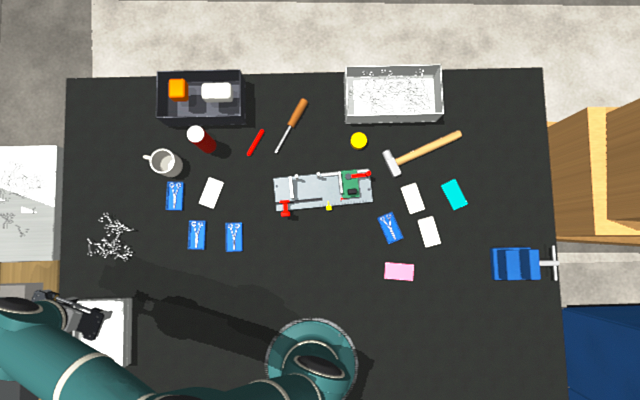

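View pics/scene0.png

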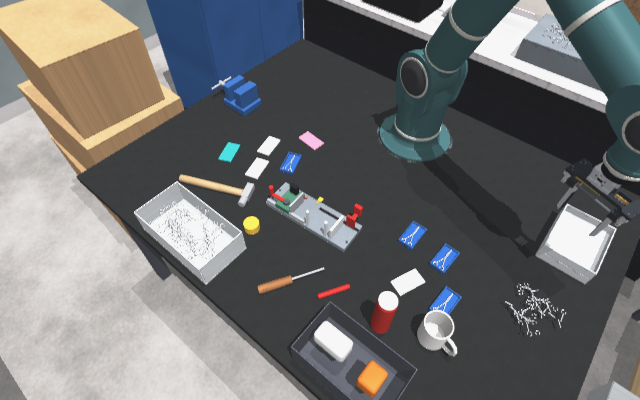

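```bash
cat > h.py <<'E'
from rig import robot
import cv2, numpy as np
def cam(n):
    c=robot.camera_info(n); K=np.array([[c['fx'],0,c['cx']],[0,c['fy'],c['cy']],[0,0,1.]])
    return K,cv2.Rodrigues(np.array(c['rvec']))[0],np.array(c['tvec'])
def ray(n,uv,z):
    K,R,t=cam(n); uv=np.atleast_2d(np.asarray(uv,float))
    d=(np.linalg.inv(K)@np.c_[uv,np.ones(len(uv))].T).T@R; o=-R.T@t
    return o+d*((z-o[2])/d[:,2])[:,None]
def tri(uv1,uv2):   # top, scene
    P=[]
    for n in("top","scene"):
        K,R,t=cam(n); P.append(K@np.c_[R,t])
    X=cv2.triangulatePoints(P[0],P[1],np.array(uv1,float).reshape(2,1),np.array(uv2,float).reshape(2,1))[:,0]
    return X[:3]/X[3]
def proj(n,p):
    K,R,t=cam(n); q=K@(R@np.asarray(p,float)+t); return q[:2]/q[2]
def blobs(im,col,amin=30):
    h=cv2.cvtColor(im,cv2.COLOR_RGB2HSV); H,S,V=[h[:,:,i].astype(int) for i in range(3)]
    m={'blue':(H>95)&(H<125)&(S>120)&(V>90),'white':(S<40)&(V>190),'red':((H<6)|(H>174))&(S>150)&(V>90),
       'yellow':(H>24)&(H<34)&(S>150)&(V>120),'green':(H>55)&(H<85)&(S>90)&(V>40)}[col].astype(np.uint8)
    if col=='blue': m=cv2.morphologyEx(m,cv2.MORPH_CLOSE,np.ones((5,5)))
    out=[]
    for c in cv2.findContours(m,cv2.RETR_EXTERNAL,cv2.CHAIN_APPROX_NONE)[0]:
        b=np.zeros_like(m); cv2.drawContours(b,[c],-1,1,-1); a=b.sum()
        if a>=amin: ys,xs=np.nonzero(b); out.append((np.c_[xs,ys],a))
    return out
def plates(n,im,col,z,amin=150):
    """flat rectangles: centre, yaw of long side, dims on plane z"""
    r=[]
    for px,a in blobs(im,col,amin):
        w=ray(n,px,z)[:,:2]; c,(w1,h1),ang=cv2.minAreaRect((w*1000).astype(np.float32))
        q=w-w.mean(0); ev,V=np.linalg.eigh(np.cov(q.T)); L=np.sqrt(12*ev)*1000
        if 35<L[0]<65 and 70<L[1]<110:
            v=V[:,1]; yaw=(np.arctan2(-v[0],v[1])+np.pi/2)%np.pi-np.pi/2  # yaw of long axis (y)
            r.append(dict(c=w.mean(0).round(4),yaw=round(yaw,3),L=L.round(0),px=px.mean(0).round(0)))
    return r
E
python3 - <<'E'
from h import *
t=cv2.imread("pics/top0.png")[:,:,::-1].copy(); s=cv2.imread("pics/scene0.png")[:,:,::-1].copy()
for col,z in(("blue",.014),("white",.006)):
    for n,im in(("top",t),("scene",s)):
        print(n,col); [print(' ',p) for p in plates(n,im,col,z)]
a=cv2.resize(t[155:225,260:385],None,fx=6,fy=6,interpolation=cv2.INTER_CUBIC)
b=cv2.resize(s[170:255,255:375],None,fx=6,fy=6,interpolation=cv2.INTER_CUBIC)
cv2.imwrite("pics/jt.png",a[:,:,::-1]);cv2.imwrite("pics/js.png",b[:,:,::-1])
E
```

```text
top blue
  {'c': array([0.4027, 0.2379]), 'yaw': np.float64(-1.533), 'L': array([56., 94.]), 'px': array([233., 237.])}
  {'c': array([0.4125, 0.356 ]), 'yaw': np.float64(1.526), 'L': array([54., 95.]), 'px': array([196., 234.])}
  {'c': array([ 0.4191, -0.2625]), 'yaw': np.float64(-1.192), 'L': array([54., 94.]), 'px': array([390., 228.])}
  {'c': array([0.5383, 0.4275]), 'yaw': np.float64(1.531), 'L': array([55., 95.]), 'px': array([174., 196.])}
scene blue
  {'c': array([0.5362, 0.4272]), 'yaw': np.float64(1.321), 'L': array([50., 84.]), 'px': array([446., 301.])}
  {'c': array([0.4189, 0.3577]), 'yaw': np.float64(1.536), 'L': array([52., 98.]), 'px': array([444., 258.])}
  {'c': array([0.4091, 0.2397]), 'yaw': np.float64(-1.55), 'L': array([53., 99.]), 'px': array([412., 235.])}
  {'c': array([ 0.4261, -0.258 ]), 'yaw': np.float64(-1.175), 'L': array([ 55., 102.]), 'px': array([290., 163.])}
top white
  {'c': array([ 0.4044, -0.3886]), 'yaw': np.float64(-1.323), 'L': array([52., 91.]), 'px': array([429., 231.])}
  {'c': array([ 0.5132, -0.341 ]), 'yaw': np.float64(-1.282), 'L': a
[... 247 characters left out ...]
ray([216.,  90.])}
scene white
  {'c': array([0.819 , 0.2525]), 'yaw': np.float64(-0.043), 'L': array([ 56., 101.]), 'px': array([334., 340.])}
  {'c': array([0.5507, 0.3128]), 'yaw': np.float64(1.19), 'L': array([51., 90.]), 'px': array([407., 281.])}
  {'c': array([0.547, 0.074]), 'yaw': np.float64(-1.526), 'L': array([51., 74.]), 'px': array([343., 236.])}
  {'c': array([ 0.5164, -0.3391]), 'yaw': np.float64(-1.277), 'L': array([51., 92.]), 'px': array([257., 168.])}
  {'c': array([ 0.4072, -0.3872]), 'yaw': np.float64(-1.333), 'L': array([51., 93.]), 'px': array([268., 145.])}
  {'c': array([ 0.9317, -1.3222]), 'yaw': np.float64(-1.069), 'L': array([55., 78.]), 'px': array([  9., 109.])}
```

View pics/jt.png

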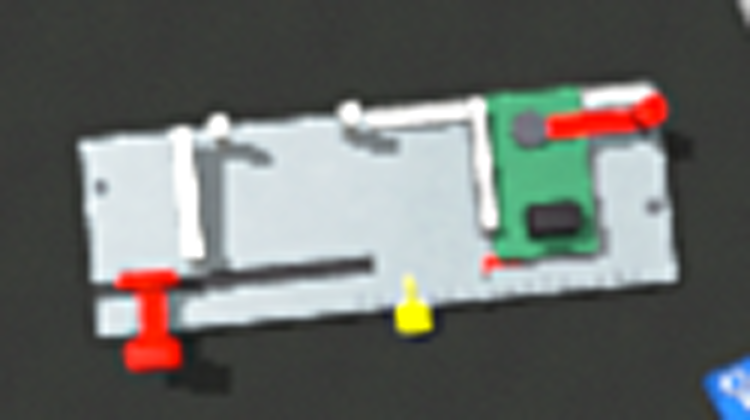

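View pics/js.png

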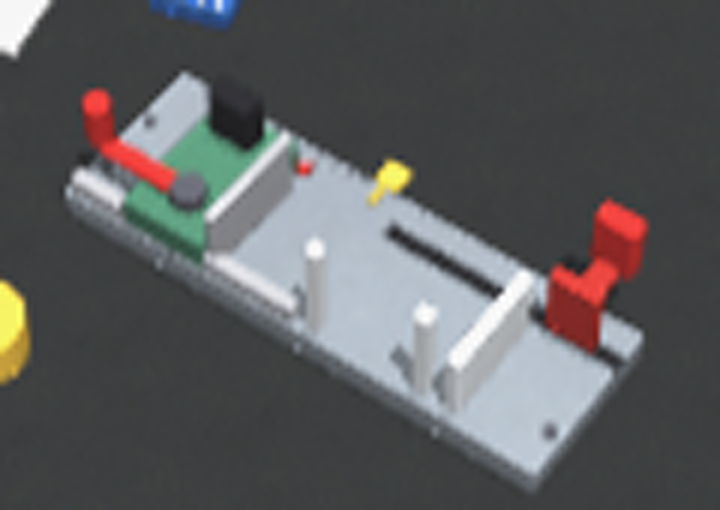

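Run:
```python
from h import *
T=lambda x,y:np.array([(x+.5)/6-.5+260,(y+.5)/6-.5+155])
S=lambda x,y:np.array([(x+.5)/6-.5+255,(y+.5)/6-.5+170])
for nm,f,n,P in(("top",T,"top",[(80,140),(655,82),(680,282),(97,337)]),("scene",S,"scene",[(535,478),(68,190),(185,72),(643,330)])):
    w=ray(n,[f(*p) for p in P],.02)[:,:2]; print(nm,w.round(4).tolist(),'mean',w.mean(0).round(4))
    for i,j in((1,0),(2,3)): d=w[j]-w[i]; print(np.hypot(*d).round(4),np.arctan2(-d[0],d[1]).round(4))
pts=dict(post64=((217,122),(426,312)),postm4=((349,110),(315,247)),knobtop=((655,105),(97,98)),griptop=((553,216),(236,93)),pivot=((531,128),(188,188)),yel=((412,316),(394,174)),yline=((408,283),(376,200)),point=((490,264),(305,168)),fence_near=((192,256),(530,277)),gategrip=((152,352),(622,222)))
for k,(a,b) in pts.items(): print(k,tri(T(*a),S(*b)).round(4))
for k,z in dict(yel=.024,yline=.024,point=.024,post64=.086,postm4=.086,knobtop=.083,griptop=.079).items():
    print(k,ray("top",T(*pts[k][0]),z)[0,:2].round(4),ray("scene",S(*pts[k][1]),z)[0,:2].round(4))
```

```text
top [[0.5877, 0.1083], [0.6116, -0.2014], [0.5033, -0.2108], [0.4815, 0.1008]] mean [ 0.546  -0.0508]
0.3106 0.0771
0.3123 0.0697
scene [[0.591, 0.11], [0.6108, -0.198], [0.5067, -0.2071], [0.4828, 0.0985]] mean [ 0.5478 -0.0491]
0.3086 0.0642
0.3065 0.0783
post64 [0.5851 0.032  0.0873]
postm4 [ 0.5898 -0.0359  0.0871]
knobtop [ 0.5885 -0.192   0.083 ]
griptop [ 0.534  -0.1396  0.0776]
pivot [ 0.5837 -0.1315  0.0503]
yel [ 0.4884 -0.0672  0.0226]
yline [ 0.5064 -0.0655  0.0184]
point [ 0.5153 -0.1094  0.0196]
fence_near [0.5192 0.0476 0.061 ]
gategrip [0.469  0.0682 0.0746]
yel [ 0.4883 -0.0671] [ 0.4893 -0.0665]
yline [ 0.506  -0.0655] [ 0.5096 -0.0625]
point [ 0.5151 -0.1094] [ 0.5177 -0.1067]
post64 [0.5855 0.0317] [0.5841 0.0318]
postm4 [ 0.59   -0.0359] [ 0.5892 -0.0364]
knobtop [ 0.5892 -0.193 ] [ 0.5877 -0.1907]
griptop [ 0.5337 -0.1392] [ 0.5351 -0.1391]
```

```bash
cat >> h.py <<'E'
TH=0.072; O=np.array([.5535,-.0347])
EX=np.array([np.cos(TH),np.sin(TH)]); EY=np.array([-np.sin(TH),np.cos(TH)])
J=lambda x,y:O+x*EX+y*EY
toJ=lambda w:np.array([(np.asarray(w)[:2]-O)@EX,(np.asarray(w)[:2]-O)@EY])
def Rd(psi):  # tool down, closing line at heading psi
    c,s=np.cos(psi),np.sin(psi); return np.array([[-s,c,0],[c,s,0],[0,0,-1.]])
def best(p,psi):  # of the two half turns, the one with least joint travel
    q0=np.array(robot.get_state()['qpos']); o=[]
    for k in(0,np.pi):
        q=robot.ik(np.r_[p],Rd(psi+k))
        if q is not None: o.append((np.abs(np.array(q)-q0).max()+ .3*max(0,abs(q[6])-2.2),psi+k))
    return min(o)[1]
def st(*k):
    s=robot.get_state(); print('t %.1f'%s['time'],'p',np.round(s['ee_pos'],4),'F',np.round(s['force'],1),'op %.4f gf %.1f'%(s['opening'],s['grasp_force']),*k); return s
def snap(k):
    t=robot.grab_frame("top");s=robot.grab_frame("scene")
    cv2.imwrite(f"pics/{k}t.png",t[:,:,::-1]);cv2.imwrite(f"pics/{k}s.png",s[:,:,::-1]); return t,s
def arc(piv,a0,a1,z,rho=.06,n=12,v=.08,psi0=None):
    for a in np.linspace(a0,a1,n+1)[1:]:
        p=piv+rho*(np.sin(a)*EX-np.cos(a)*EY)
        robot.move_linear(np.r_[p,z],velocity=v,frame=Rd(psi0+a))
E
python3 - <<'E'
from h import *
piv=np.array([.5838,-.1318]); kn=piv-.06*EY; print(kn)
up=np.r_[kn,.16]
ps=best(up,TH)
for a in(0,.8,1.55):   # reachability, joint 7
    q=robot.ik(np.r_[piv+.06*(np.sin(a)*EX-np.cos(a)*EY),.078],Rd(ps+a)); print(None if q is None else np.round(q,2))
robot.gripper_to(.05)
robot.move_ptp(up,Rd(ps)); st()
robot.move_linear(np.r_[kn,.078],velocity=.15,threshold=15); robot.gripper_to(0); st('gripped')
open('psi','w').write(str(ps))
E
```

```text
[ 0.58811627 -0.19164455]
[-0.32  0.74  0.83  1.76 -0.66  0.95  0.86]
[-0.27  0.74  0.71  1.67 -0.57  0.95  1.52]
[-0.19  0.68  0.49  1.65 -0.39  0.9   2.07]
t 3.9 p [ 0.5884 -0.1908  0.1599] F [-0.2  0.3 -0.5] op 0.0500 gf 0.0
t 5.3 p [ 0.5899 -0.1914  0.0784] F [10.8 -1.1 -6.1] op 0.0154 gf 30.0 gripped
```

Run:
```python
from h import *
piv=np.array([.5838,-.1318])+.0012*EX; ps=float(open('psi').read())
arc(piv,0,1.52,.078,psi0=ps); s=st()
robot.gripper_to(.045); 
p=np.array(s['ee_pos']); robot.move_linear(np.r_[p[:2],.16],velocity=.2)
t,sc=snap('a')
a=cv2.resize(t[150:230,255:385],None,fx=6,fy=6,interpolation=cv2.INTER_CUBIC)
cv2.imwrite("pics/a1.png",a[:,:,::-1])
g=J(*toJ([.5343,-.1392])); ps2=best(np.r_[g,.16],TH)
robot.gripper_to(.04)
robot.move_ptp(np.r_[g,.14],Rd(ps2)); 
t,sc=snap('b')
b=cv2.resize(sc[150:250,245:375],None,fx=6,fy=6,interpolation=cv2.INTER_CUBIC)
cv2.imwrite("pics/b1.png",b[:,:,::-1]); st()
```

```text
t 8.6 p [ 0.6458 -0.1299  0.0782] F [10.1  0.2 -1.3] op 0.0150 gf 30.0
t 11.5 p [ 0.5347 -0.1392  0.1401] F [-0.1 -0.8  0.6] op 0.0401 gf 0.0
```

View pics/b1.png

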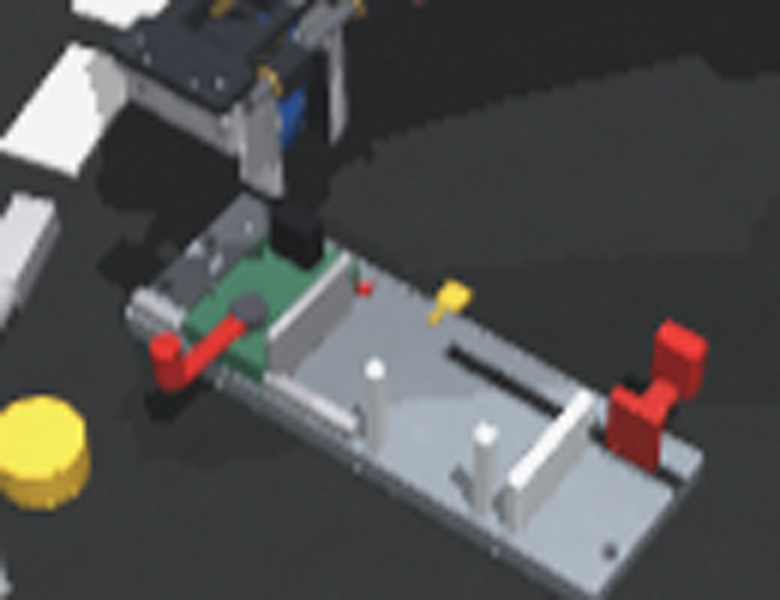

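Run:
```python
from h import *
s=robot.get_state(); p=np.array(s['ee_pos'])[:2]
robot.move_linear(np.r_[p,.067],velocity=.15,threshold=15); robot.gripper_to(0); s=st()
p=np.array(s['ee_pos'])[:2]
robot.move_linear(np.r_[p+.0425*EY,.067],velocity=.05); robot.pause(.2); s=st()
t,sc=snap('c')
cv2.imwrite("pics/c1.png",cv2.resize(np.hstack([t[160:225,290:370],sc[165:230,265:345]]),None,fx=5,fy=5,interpolation=cv2.INTER_CUBIC)[:,:,::-1])
```

```text
t 12.6 p [ 0.5363 -0.139   0.0676] F [10.  -0.2 -3.6] op 0.0158 gf 30.0
t 13.8 p [ 0.5333 -0.0971  0.0676] F [-2.6 -2.4  6.7] op 0.0160 gf 30.0
```

View pics/c1.png

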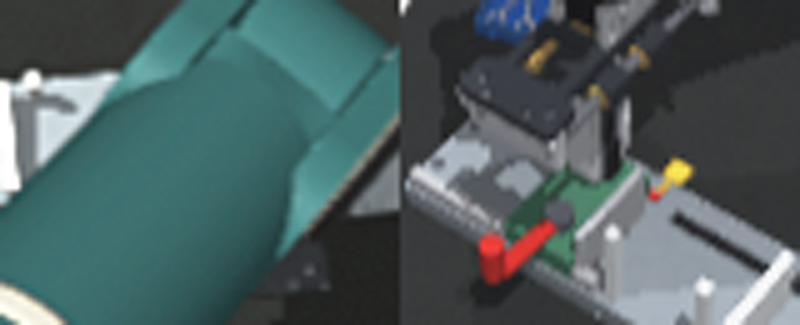

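```bash
cat > pm.py <<'E'
from h import *
def pm(k,view=False):
    t,sc=snap(k)
    for n,im,(x0,y0,x1,y1) in(("top",t,(315,190,350,217)),("scene",sc,(290,190,330,212))):
        sub=cv2.resize(im[y0:y1,x0:x1],None,fx=8,fy=8,interpolation=cv2.INTER_CUBIC)
        for col,z,a in(("yellow",.024,200),("red",.023,60)):
            for px,ar in blobs(sub,col,a):
                uv=(px+.5)/8-.5+[x0,y0]; w=ray(n,uv,z); j=np.array([toJ(q) for q in w])*1000
                print(n,col,ar,'px',uv.mean(0).round(1),'jx',np.percentile(j[:,0],[2,50,98]).round(1),'jy',np.percentile(j[:,1],[2,50,98]).round(1))
                if col=='yellow':
                    l=j[j[:,0]>np.percentile(j[:,0],98)-9]; l=l[l[:,0]>-54]
                    if len(l): print('   line jy',l[:,1].mean().round(1),len(l))
    return t,sc
E
python3 - <<'E'
from pm import *
s=robot.get_state(); p=np.array(s['ee_pos'])
robot.gripper_to(.04); robot.move_linear(np.r_[p[:2],.14],velocity=.2)
# lever's approach pose: park above the open knob, leaves the pointer in view
ps=float(open('psi').read())
piv=np.array([.5838,-.1318])+.0012*EX+.042*EY; a=1.52; kn=piv+.06*(np.sin(a)*EX-np.cos(a)*EY)
robot.gripper_to(.045)
robot.move_ptp(np.r_[kn,.16],Rd(best(np.r_[kn,.16],ps+a))); st(kn)
t,sc=pm('d')
cv2.imwrite("pics/d1.png",cv2.resize(np.hstack([t[160:225,290:370],sc[165:230,265:345]]),None,fx=5,fy=5,interpolation=cv2.INTER_CUBIC)[:,:,::-1])
E
```

```text
t 16.6 p [ 0.6416 -0.0887  0.1597] F [-0.7 -0.2 -0.3] op 0.0448 gf 0.0 [ 0.64196202 -0.08855037]
scene yellow 864 px [319.9 198.6] jx [-72.7 -65.5 -58.2] jy [-34.3 -28.3 -20.8]
scene red 553 px [293.3 210.4] jx [18.2 23.5 30.5] jy [-74.1 -70.  -63.8]
scene red 131 px [315.4 203.7] jx [-42.6 -40.3 -37.9] jy [-31.  -28.1 -25.3]
```

View pics/d1.png

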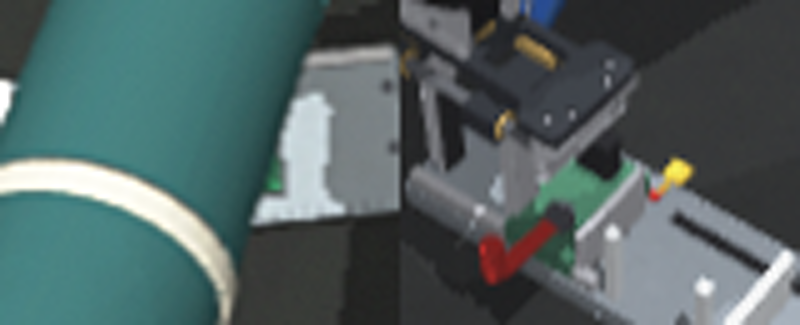

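Run:
```python
from pm import *
piv=np.array([.5853,-.1317])+[-.0030,.0419]; a=1.52
kn=piv+.06*(np.sin(a)*EX-np.cos(a)*EY)
y=robot.get_state()['tool_rot'][:,1]; ps=np.arctan2(y[1],y[0])-a
robot.move_linear(np.r_[kn,.078],velocity=.15,threshold=15); robot.gripper_to(0); st('gripped',kn)
arc(piv,a,-.03,.078,psi0=ps); s=st(); p=np.array(s['ee_pos'])
robot.gripper_to(.045); robot.move_linear(np.r_[p[:2],.16],velocity=.2)
robot.move_ptp([.40,-.15,.25],Rd(best([.40,-.15,.25],0)))
t,sc=pm('e'); st()
cv2.imwrite("pics/e1.png",cv2.resize(np.hstack([t[160:225,290:370],sc[165:230,265:345]]),None,fx=5,fy=5,interpolation=cv2.INTER_CUBIC)[:,:,::-1])
```

```text
t 17.9 p [ 0.6425 -0.0884  0.0783] F [-0.4  0.   4.7] op 0.0155 gf 30.0 gripped [ 0.64228651 -0.08852787]
t 21.2 p [ 0.5868 -0.1485  0.0784] F [10.8  4.   0.1] op 0.0156 gf 30.0
top yellow 1803 px [328.4 207.5] jx [-75.8 -68.3 -58.8] jy [-36.9 -27.9 -18.9]
top red 201 px [328.8 199.4] jx [-44.7 -42.6 -39.9] jy [-35.6 -31.7 -28.4]
scene yellow 1099 px [320.1 198.8] jx [-72.9 -65.2 -55.6] jy [-34.3 -27.2 -19.7]
   line jy -27.2 8
scene red 105 px [315.  203.6] jx [-42.2 -39.9 -37.5] jy [-31.8 -29.2 -27. ]
scene red 919 px [291.4 204.9] jx [ 4.   9.6 15.8] jy [-97.8 -88.2 -79.3]
t 23.5 p [ 0.4006 -0.1501  0.2501] F [-0.1  0.2 -1.1] op 0.0451 gf 0.0
```

View pics/e1.png

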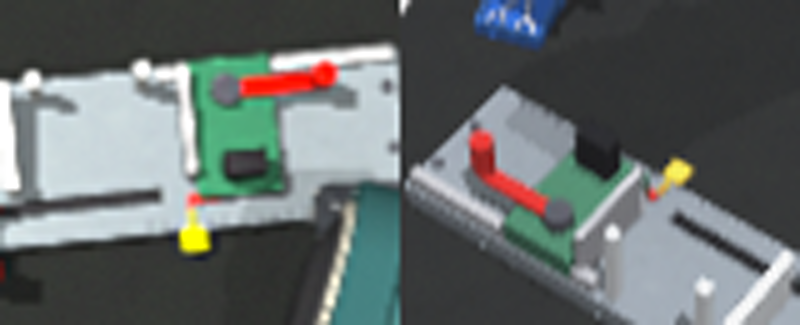

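Run:
```python
from h import *
t=cv2.imread("pics/et.png")[:,:,::-1].astype(int); t0=cv2.imread("pics/top0.png")[:,:,::-1].astype(int)
r=lambda t:(t[:,:,0]-t[:,:,1:].max(2))
print(r(t)[196:204,322:340]); print(r(t0)[195:204,336:350])
y=np.minimum(t[:,:,0],t[:,:,1])-t[:,:,2]; print(y[199:213,322:336])
```

```text
[[ -19  -19  -19  -19  -19  -16  -13  -58 -103 -100  -98  -99  -93  -75
   -54  -43  -47  -52]
 [ -15  -19  -19  -19  -19  -19  -17  -51 -109 -106 -100 -101 -102 -102
   -90  -75  -75  -69]
 [ -10  -17  -19  -19  -21   11   54   17  -87  -98  -92  -92  -93  -91
   -85  -83  -79  -69]
 [ -10  -16  -20  -23  -19   71  163  174   49    3   21   12   -5  -15
   -14  -11  -11  -10]
 [ -13  -17  -20  -23  -20   75  160  157  109   48   49   30    3  -13
   -11  -14  -15  -14]
 [ -17  -18  -19  -23  -19   53   66    5  -23  -25  -20  -20  -20  -18
   -17  -18  -17  -15]
 [ -18  -19  -19  -21  -19   11   14  -14  -28  -25  -21  -19  -18  -17
   -15  -17  -16  -15]
 [ -16  -18  -20  -23  -24   -5   -1   -9  -27  -24  -19  -17  -18  -18
   -17  -17  -16  -16]]
[[ -16  -16  -16  -18  -20  -18  -63 -108 -102 -101 -104  -96  -79  -72]
 [ -17  -17  -18  -21  -21  -15  -56 -116 -108 -103 -105 -106 -106 -102]
 [ -17  -17  -21  -21   18   72   40  -83  -99  -85  -87  -94  -91  -76]
 [ -18  -16  -21  -14   84  186  193   81   28   43   24   -8  -15  -13]
 [ -17  -15  -19  -15   84  159  126   99   42 
[... 445 characters left out ...]
8 -19 -23 -19  14  35   5 -23 -25 -20 -20 -20 -18]
 [-18 -19 -19 -21 -19  54 115  27 -28 -25 -21 -19 -18 -17]
 [-16 -18 -20 -23 -24  45 135  46 -27 -24 -19 -17 -18 -18]
 [-17 -18 -21 -27 -28  44 144  70  -4 -26 -21 -18 -17 -17]
 [-16 -17 -21 -28  22  98 219 172  84  -5 -22 -15  -9  -9]
 [-13 -12 -18   5 193 255 255 255 255 105  -2  -8  -1   0]
 [ -2  -4 -12  32 243 255 255 255 255 162   8  -7   0   2]
 [  2   2  -9  13 212 255 255 255 255 183  14  -9   1   2]
 [  1   0  -7  10 157 255 255 255 255 194  24  -6  -1   2]
 [  2   0  -3  -5  41  83  99  95  65  24  -7  -3   0   0]
 [  1   1  -1  -3  -4  -4  -6 -13 -17 -12  -3   1   1   1]
 [  2   1   1   1  -1  -4  -3  -3  -2  -2   2   3   1   3]]
```

```bash
sed -i "s/(S<40)&(V>190)/(S<45)\&(V>150)/" h.py
cat > st.py <<'E'
from h import *
import json
def load(): return json.load(open('mem.json'))
def save(m): json.dump(m,open('mem.json','w'))
def look(m):
    """refresh remembered bench pieces from both views"""
    t=robot.grab_frame("top"); s=robot.grab_frame("scene")
    for col,z in(("blue",.014),("white",.006)):
        T,S=[plates(n,i,col,z) for n,i in(("top",t),("scene",s))]
        for k,v in m.items():
            if v['col']!=col or v.get('done'): continue
            f=[[q for q in d if np.hypot(*(q['c']-v['c']))<.05] for d in(T,S)]
            g=[min(q,key=lambda q:np.hypot(*(q['c']-v['c']))) for q in f if q]
            v['seen']=len(g)
            if g:
                c=np.mean([q['c'] for q in g],0); a=g[0]['yaw']   # top view's yaw first
                d=np.hypot(*(c-v['c']))
                if d>.006: print(k,'moved',d.round(3),len(g),c)
                v['c']=c.tolist(); v['yaw']=float(a)
    return t,s
def pick(m,k,sl=.0):
    v=m[k]; c=np.array(v['c']); psi=best(np.r_[c,.12],v['yaw']); z=.021 if v['col']=='blue' else .0205
    robot.gripper_to(.072)
    robot.move_ptp(np.r_[c,.12],Rd(psi)); robot.move_linear(np.r_[c,z],velocity=.15,threshold=20)
    robot.gripper_to(0); s=robot.get_state(); print(k,'grip %.4f'%s['opening'],np.round(s['ee_pos'],4),c.round(4))
    p=np.array(s['ee_pos'])[:2]; robot.move_linear(np.r_[p,.2],velocity=.25)
    s=robot.get_state(); ok=.046<s['opening']<.054; print('lift %.4f'%s['opening']); return ok
def place(m,k,bot,y=.0265,x=0):
    p=J(x,y); psi=best(np.r_[p,.2],TH); robot.move_ptp(np.r_[p,.2],Rd(psi))
    s=robot.get_state(); print('over %.4f'%s['opening'],end=' ')
    if not .046<s['opening']<.054: print('LOST'); return False
    robot.move_linear(np.r_[p,bot+.04],velocity=.2)
    hit=robot.move_linear(np.r_[p,bot+.022],velocity=.05,threshold=15); s=st('hit',hit)
    robot.gripper_to(.064); robot.move_linear(np.r_[p,.2],velocity=.25); m[k]['done']=True; return True
def check(im,col,ztop,n):
    for q in plates(n,im,col,ztop,100):
        j=toJ(q['c'])*1000
        if abs(j[0])<30 and -20<j[1]<75: print('  on jig',n,j.round(1),'dyaw',round((q['yaw']-TH+1.57)%3.1416-1.57,3),q['L'])
E
python3 - <<'E'
from st import *
m={}
for k,c in zip(['c1','c2','c3','c4'],[(.406,.239),(.416,.357),(.4225,-.260),(.537,.427)]): m[k]=dict(col='blue',c=c,yaw=0)
for k,c in zip(['s1','s2','s3'],[(.406,-.388),(.515,-.340),(.549,.312)]): m[k]=dict(col='white',c=c,yaw=0)
look(m); [print(k,np.round(v['c'],4),round(v['yaw'],3),v['seen']) for k,v in m.items()]
if pick(m,'c3'): place(m,'c3',.02)
t,s=look(m); cv2.imwrite('pics/f_t.png',t[:,:,::-1]);cv2.imwrite('pics/f_s.png',s[:,:,::-1])
for n,i in(("top",t),("scene",s)): check(i,'blue',.034,n)
save(m); st()
cv2.imwrite("pics/f1.png",cv2.resize(np.hstack([t[130:260,270:400],s[150:280,250:380]]),None,fx=3,fy=3,interpolation=cv2.INTER_CUBIC)[:,:,::-1])
E
```

```text
c2 moved 0.04 2 [0.44715 0.3325 ]
c1 [0.4056 0.2388] -1.533 2
c2 [0.4472 0.3325] 1.521 2
c3 [ 0.428  -0.2582] -1.167 1
c4 [0.5376 0.4273] 1.52 2
s1 [ 0.4068 -0.3878] -1.311 2
s2 [ 0.5156 -0.34  ] -1.212 2
s3 [0.549  0.3124] 1.193 2
c3 grip 0.0497 [ 0.4284 -0.2583  0.0214] [ 0.428  -0.2582]
lift 0.0500
over 0.0496 t 29.6 p [ 0.5528 -0.0083  0.0543] F [ 0.9  1.2 -0.6] op 0.0494 gf 30.0 hit True
  on jig scene [-7.7 13.3] dyaw -0.331 [53. 98.]
t 30.9 p [ 0.5509 -0.0082  0.1988] F [-1.1 -0.7 -0.4] op 0.0642 gf 0.0
```

View pics/f1.png

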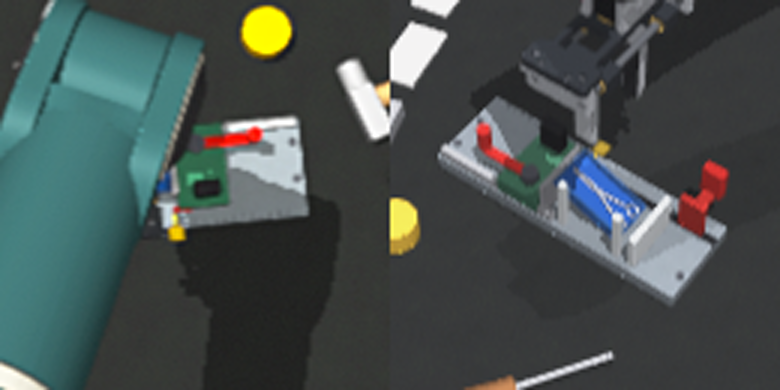

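Run:
```python
from st import *
robot.move_ptp([.42,.2,.3],Rd(best([.42,.2,.3],1.57)))
t,s=snap('g')
for n,i in(("top",t),("scene",s)): check(i,'blue',.034,n)
cv2.imwrite("pics/g1.png",cv2.resize(np.hstack([t[150:230,260:360],s[160:240,260:360]]),None,fx=4,fy=4,interpolation=cv2.INTER_CUBIC)[:,:,::-1])
```

```text
on jig top [ 0.  16.8] dyaw 0.101 [51. 83.]
  on jig scene [-7.6 12.6] dyaw -0.317 [ 53. 100.]
```

View pics/g1.png

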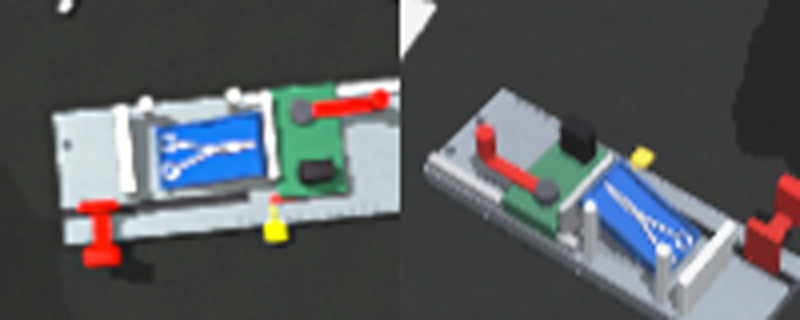

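```bash
cat >> st.py <<'E'
def untilt(y=.018,z=.055,dst=(.40,.0),x=0):
    p=J(x,y); psi=best(np.r_[p,.2],TH); robot.gripper_to(.08)
    robot.move_ptp(np.r_[p,.2],Rd(psi)); robot.move_linear(np.r_[p,z+.04],velocity=.2); robot.pause(.2)
    print('touch',robot.move_linear(np.r_[p,z],velocity=.08,threshold=15)); robot.gripper_to(0); s=st('regrip')
    q=np.array(s['ee_pos'])[:2]; robot.move_linear(np.r_[q,.2],velocity=.15); st('lifted')
    d=np.r_[dst,.2]; robot.move_ptp(d,Rd(best(d,TH))); robot.move_linear(np.r_[dst,.09],velocity=.2); robot.pause(.3)
    print('touch',robot.move_linear(np.r_[dst,.024],velocity=.04,threshold=6)); st('down')
    robot.gripper_to(.07); robot.move_linear(np.r_[dst,.2],velocity=.25)
E
python3 - <<'E'
from st import *
untilt()
robot.move_ptp([.42,.2,.3],Rd(best([.42,.2,.3],1.57)))
t,s=snap('h'); st()
for n,i in(("top",t),("scene",s)): [print(n,p) for p in plates(n,i,'blue',.014)]
cv2.imwrite("pics/h1.png",cv2.resize(np.hstack([t[150:260,260:370],s[130:240,260:370]]),None,fx=3.5,fy=3.5,interpolation=cv2.INTER_CUBIC)[:,:,::-1])
E
```

```text
touch False
t 35.7 p [ 0.5523 -0.0167  0.0551] F [-0.6  0.5  0.7] op 0.0502 gf 30.0 regrip
t 36.8 p [ 0.5518 -0.0166  0.1992] F [-0.3 -0.1 -0.5] op 0.0494 gf 30.0 lifted
touch True
t 39.9 p [ 0.3999 -0.0005  0.0337] F [1.4 0.8 3.1] op 0.0497 gf 30.0 down
t 42.7 p [0.4201 0.1989 0.2995] F [-0.3 -0.4 -0.1] op 0.0703 gf 0.0
top {'c': array([ 0.3987, -0.0082]), 'yaw': np.float64(0.056), 'L': array([53., 93.]), 'px': array([310., 236.])}
top {'c': array([0.5522, 0.4284]), 'yaw': np.float64(1.262), 'L': array([52., 72.]), 'px': array([174., 191.])}
scene {'c': array([0.5362, 0.4272]), 'yaw': np.float64(1.321), 'L': array([50., 84.]), 'px': array([446., 301.])}
scene {'c': array([0.4512, 0.3328]), 'yaw': np.float64(1.518), 'L': array([53., 98.]), 'px': array([431., 261.])}
scene {'c': array([0.4091, 0.2397]), 'yaw': np.float64(-1.553), 'L': array([53., 99.]), 'px': array([412., 235.])}
scene {'c': array([ 0.4039, -0.0063]), 'yaw': np.float64(0.11), 'L': array([58., 91.]), 'px': array([350., 194.])}
```

View pics/h1.png

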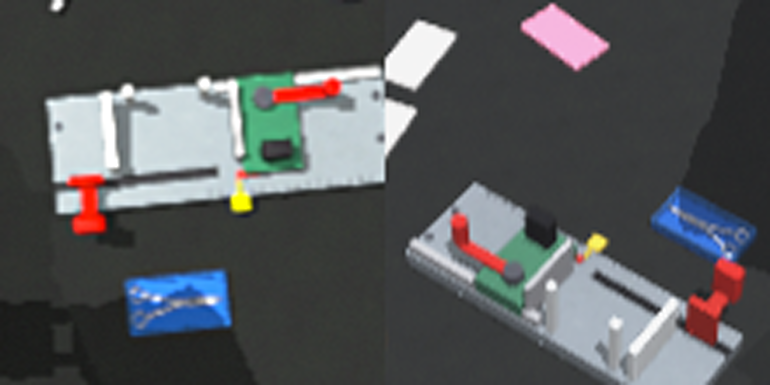

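```bash
python3 - <<'E'
s=open('st.py').read()
s=s.replace("""c=np.mean([q['c'] for q in g],0);""","""b=.0033 if col=='blue' else .0015
                c=np.mean([q['c'] for q in g],0)+(np.array([b,0]) if len(g)==1 and f[0] else np.array([-b,0]) if len(g)==1 else 0);""")
s=s.replace("T,S=[plates(n,i,col,z) for","T,S=[[q for q in plates(n,i,col,z) if q['L'][1]>85 and q['L'][0]<60] for")
s=s.replace("velocity=.2)\n    hit=","velocity=.2); robot.pause(.25)\n    hit=")
open('st.py','w').write(s)
E
python3 - <<'E'
from st import *
m=load(); m['c3']=dict(col='blue',c=[.4013,-.0073],yaw=.072)
if pick(m,'c3'): place(m,'c3',.02)
p=[.45,-.22,.2]; robot.move_ptp(p,Rd(best(p,m['s2']['yaw'])))
t,s=look(m); cv2.imwrite('pics/i_t.png',t[:,:,::-1]);cv2.imwrite('pics/i_s.png',s[:,:,::-1])
for n,i in(("top",t),("scene",s)): check(i,'blue',.034,n)
for k,v in m.items(): print(k,np.round(v['c'],4),round(v['yaw'],3),v.get('seen'))
save(m); st()
cv2.imwrite("pics/i1.png",cv2.resize(np.hstack([t[150:230,260:360],s[160:240,260:360]]),None,fx=4,fy=4,interpolation=cv2.INTER_CUBIC)[:,:,::-1])
E
```

```text
c3 grip 0.0499 [ 0.4014 -0.0071  0.0213] [ 0.4013 -0.0073]
lift 0.0498
over 0.0500 t 48.9 p [ 0.5513 -0.0081  0.041 ] F [-0.4  1.5  5.6] op 0.0497 gf 30.0 hit True
  on jig top [-3.5 26.1] dyaw -0.023 [51. 91.]
  on jig scene [-0.6 25.4] dyaw 0.064 [55. 80.]
c1 [0.4057 0.2387] -1.538 2
c2 [0.4478 0.332 ] 1.538 2
c3 [ 0.4013 -0.0073] 0.072 None
c4 [0.5417 0.4274] 1.528 1
s1 [ 0.4069 -0.3868] -1.348 1
s2 [ 0.5149 -0.3391] -1.278 1
s3 [0.5491 0.3124] 1.192 2
t 51.3 p [ 0.4506 -0.219   0.1996] F [-0.3 -0.4 -0.5] op 0.0641 gf 0.0
```

View pics/i1.png

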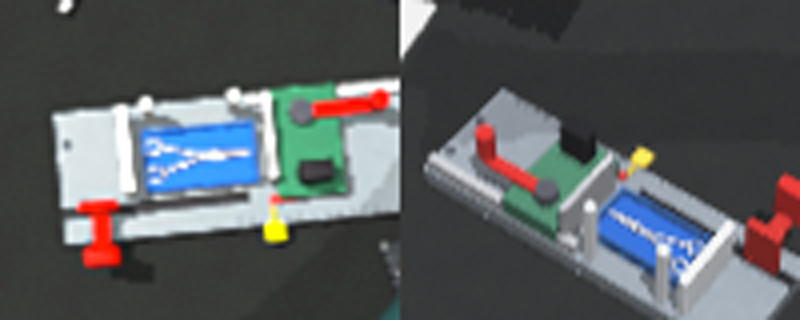

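```bash
python3 - <<'E'
s=open('st.py').read()
s=s.replace("s=st('hit',hit)\n","s=st('hit',hit)\n    if s['ee_pos'][2]>bot+.026: print('HIGH'); return False\n")
open('st.py','w').write(s)
E
cat > run.py <<'E'
from st import *
import sys
m=load()
for k,b in [a.split(':') for a in sys.argv[1:]]:
    b=float(b)
    if not pick(m,k): print('NO GRIP'); break
    if not place(m,k,b): break
    save(m); t,s=look(m); save(m)
p=[.40,.12,.3] if len(sys.argv)<9 else None
robot.move_ptp(p,Rd(best(p,1.57))); t,s=look(m); save(m)
z=b+(.014 if m[k]['col']=='blue' else .006)
for n,i in(("top",t),("scene",s)): check(i,m[k]['col'],z,n)
for q,v in m.items():
    if not v.get('done'): print(q,np.round(v['c'],4),round(v['yaw'],3),v['seen'])
st()
cv2.imwrite(f"pics/r_{k}.png",cv2.resize(np.hstack([t[150:230,260:360],s[160:240,260:360]]),None,fx=4,fy=4,interpolation=cv2.INTER_CUBIC)[:,:,::-1])
E
python3 run.py s2:.034 c1:.040
```

```text
s2 grip 0.0493 [ 0.5147 -0.3383  0.0193] [ 0.5149 -0.3391]
lift 0.0496
over 0.0493 t 57.2 p [ 0.5515 -0.0084  0.0557] F [-0.2  0.4  0.2] op 0.0494 gf 30.0 hit False
c1 grip 0.0499 [0.406  0.2383 0.0193] [0.4059 0.2388]
lift 0.0494
over 0.0496 t 64.7 p [ 0.5514 -0.0085  0.0617] F [ 0.1  0.5 -1.1] op 0.0499 gf 29.9 hit False
  on jig top [-3.6 26.5] dyaw -0.028 [51. 92.]
  on jig scene [ 6.1 30.8] dyaw -0.114 [61. 87.]
c2 [0.4474 0.3328] 1.514 1
c4 [0.5423 0.4274] 1.523 1
s1 [ 0.4058 -0.3876] -1.326 2
s3 [0.5491 0.3124] 1.197 2
t 66.9 p [0.4005 0.1193 0.2992] F [ 1.1  0.  -0.6] op 0.0638 gf 0.0
```

View pics/r_c1.png

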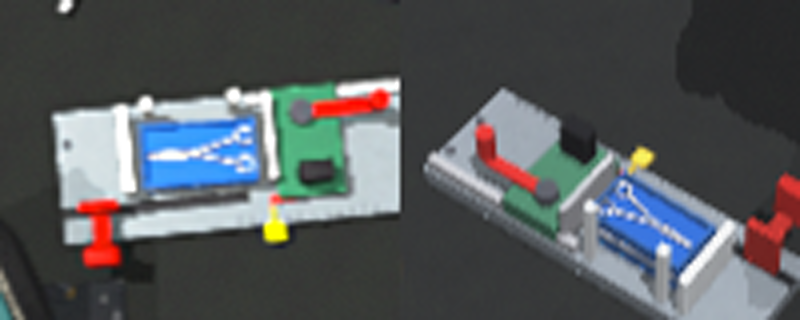

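```bash
python3 run.py s3:.054 c2:.060
```

```text
s3 grip 0.0498 [0.5486 0.3123 0.0193] [0.5491 0.3124]
lift 0.0497
over 0.0495 t 73.2 p [ 0.5514 -0.0085  0.0758] F [ 0.6  0.  -1.2] op 0.0498 gf 30.0 hit False
c2 grip 0.0499 [0.4477 0.3315 0.0193] [0.448 0.332]
lift 0.0495
over 0.0496 t 80.9 p [ 0.5515 -0.0085  0.0818] F [-0.8 -0.1 -0.4] op 0.0496 gf 30.0 hit False
  on jig top [-4.3 25.9] dyaw -0.029 [53. 91.]
c4 [0.542  0.4275] 1.535 1
s1 [ 0.4058 -0.3876] -1.326 2
t 83.1 p [0.4004 0.1194 0.2995] F [-1.1 -0.5 -0.4] op 0.0640 gf 0.0
```

View pics/r_c2.png

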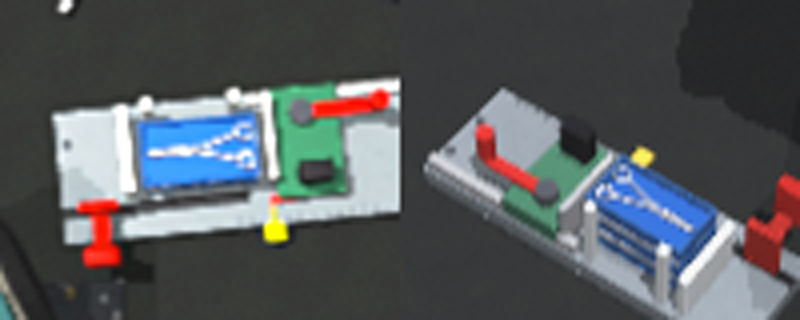

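```bash
python3 run.py s1:.074 c4:.080
```

```text
s1 grip 0.0495 [ 0.4056 -0.3874  0.0193] [ 0.4058 -0.3876]
lift 0.0492
over 0.0494 t 90.4 p [ 0.5515 -0.0084  0.0957] F [ 0.5 -0.5 -0.2] op 0.0493 gf 30.0 hit False
c4 grip 0.0502 [0.5417 0.4271 0.0194] [0.5423 0.4274]
lift 0.0500
over 0.0497 t 98.5 p [ 0.5515 -0.0084  0.1018] F [ 0.5 -0.5 -1.5] op 0.0500 gf 30.0 hit False
  on jig top [-4.8 25.5] dyaw -0.044 [54. 91.]
t 100.6 p [0.4005 0.1193 0.2993] F [-0.5  0.  -0.3] op 0.0639 gf 0.0
```

Run:
```python
from st import *
t,s=snap('k')
for n,i in(("top",t),("scene",s)):
    for col in("blue","white"):
        print(n,col,[(p['c'].tolist(),p['L'].tolist()) for p in plates(n,i,col,.01)])
g=J(-.0765,.1087); print(g)
up=np.r_[g,.16]; robot.gripper_to(.03); robot.move_ptp(up,Rd(best(up,TH)))
robot.move_linear(np.r_[g,.10],velocity=.2); robot.pause(.25)
print('touch',robot.move_linear(np.r_[g,.073],velocity=.08,threshold=12)); robot.gripper_to(0); s=st()
if .011<s['opening']<.018 and s['ee_pos'][2]<.08:
    p=np.array(s['ee_pos'])[:2]; z=s['ee_pos'][2]
    robot.move_linear(np.r_[p-.074*EY,z],velocity=.06); st(); robot.pause(.2)
    print('stop',robot.move_linear(np.r_[p-.083*EY,z],velocity=.02,threshold=20)); s=st()
    print('travel',(p-np.array(s['ee_pos'])[:2])@EY)
```

```text
top blue [([0.5574, -0.0086], [57.0, 96.0])]
top white [([0.886, 0.2943], [55.0, 97.0])]
scene blue []
scene white [([0.8226, 0.254], [61.0, 100.0]), ([0.5255, -0.1719], [47.0, 74.0])]
[0.46937856 0.06821513]
touch False
t 104.0 p [0.4708 0.0683 0.0734] F [  9.9   0.3 -10.5] op 0.0139 gf 30.0
t 105.4 p [ 0.4763 -0.0053  0.0734] F [ 4.6  0.5 -8.7] op 0.0139 gf 30.0
stop True
t 105.8 p [ 0.4763 -0.0055  0.0733] F [-0.2  6.   4.8] op 0.0139 gf 30.0
travel 0.07402340595264793
```

Run:
```python
from st import *
p0=np.array([.4708,.0683])
for d in(.0775,.079,.0805,.082):
    robot.move_linear(np.r_[p0-d*EY,.0734],velocity=.02); robot.pause(.2); s=st((p0-np.array(s['ee_pos'])[:2])@EY if 0 else d)
    f=np.array(s['force'])@np.r_[EY,0]; print('tr %.4f Fy %.1f'%((p0-np.array(s['ee_pos'])[:2])@EY,f))
    if f>20: break
```

```text
t 106.3 p [ 0.4764 -0.0059  0.0734] F [ 2.9 21.4 -4.3] op 0.0139 gf 30.0 0.0775
tr 0.0744 Fy 21.1
```

Run:
```python
from st import *
p0=np.array([.4708,.0683])
for d in(.079,.0805,.082):
    robot.move_linear(np.r_[p0-d*EY,.0734],velocity=.02); robot.pause(.2); s=st(d)
    f=np.array(s['force'])@np.r_[EY,0]; print('tr %.4f Fy %.1f'%((p0-np.array(s['ee_pos'])[:2])@EY,f))
    if f>45: break
t,s=snap('l')
def redg(n,im,z):
    for px,a in blobs(im,'red',8):
        w=ray(n,px,z); j=np.array([toJ(q) for q in w])*1000
        if abs(j[:,0].mean())<150 and abs(j[:,1].mean())<170: print(n,a,px.mean(0).round(1),'jx',j[:,0].min().round(),j[:,0].max().round(),'jy',j[:,1].min().round(),j[:,1].max().round(),j[:,1].mean().round(1))
for k in('kt','ks','lt','ls'):
    print(k); redg('top' if k[1]=='t' else 'scene',cv2.imread(f'pics/{k}.png')[:,:,::-1].copy(),.08)
```

```text
t 106.8 p [ 0.4764 -0.0063  0.0734] F [ 1.8 27.7 -3.1] op 0.0140 gf 30.0 0.079
tr 0.0748 Fy 27.5
t 107.2 p [ 0.4765 -0.0069  0.0734] F [ 0.  33.  -1.4] op 0.0135 gf 30.0 0.0805
tr 0.0754 Fy 32.9
t 107.7 p [ 0.4765 -0.0079  0.0734] F [ 0.2 36.3 -1.5] op 0.0140 gf 30.0 0.082
tr 0.0764 Fy 36.2
kt
top 117 [284.9 208.4] jx -86.0 -36.0 jy 92.0 123.0 106.8
top 71 [347.4 176. ] jx 13.0 27.0 jy -121.0 -65.0 -94.0
ks
scene 198 [354.  215.3] jx -82.0 3.0 jy 97.0 139.0 118.2
scene 74 [285.  199.7] jx 19.0 48.0 jy -123.0 -50.0 -88.2
lt
top 71 [347.4 176. ] jx 13.0 27.0 jy -121.0 -65.0 -94.0
ls
scene 42 [339.2 200.4] jx -82.0 -36.0 jy 38.0 60.0 50.0
scene 75 [285.  199.8] jx 19.0 49.0 jy -123.0 -50.0 -87.9
```

Run:
```python
from st import *
p=np.array(robot.get_state()['ee_pos'])
robot.gripper_to(.03); robot.move_linear(np.r_[p[:2],.2],velocity=.2)
q=[.40,.3,.3]; robot.move_ptp(q,Rd(best(q,1.57)))
t,s=snap('m'); st()
for k in('kt','mt','ks','ms'):
    n='top' if k[1]=='t' else 'scene'; im=cv2.imread(f'pics/{k}.png')[:,:,::-1].copy()
    for px,a in blobs(im,'red',8):
        w=ray(n,px,.08); j=np.array([toJ(x) for x in w])*1000
        if abs(j[:,0].mean())<150 and abs(j[:,1].mean())<170:
            print(k,a,px.min(0),px.max(0),'jx',j[:,0].min().round(),j[:,0].max().round(),'jy',j[:,1].min().round(),j[:,1].max().round(),'grip jy',j[j[:,0]<-66][:,1].mean().round(1))
for n,i in(("top",t),("scene",s)): check(i,'blue',.094,n)
```

```text
t 110.4 p [0.4006 0.2988 0.2996] F [-0.  -0.1 -0.9] op 0.0300 gf 0.0
kt 117 [279 200] [289 216] jx -86.0 -36.0 jy 92.0 123.0 grip jy 108.0
kt 71 [338 173] [356 178] jx 13.0 27.0 jy -121.0 -65.0 grip jy nan
mt 127 [303 197] [313 214] jx -87.0 -34.0 jy 18.0 49.0 grip jy 34.4
mt 71 [338 173] [356 178] jx 13.0 27.0 jy -121.0 -65.0 grip jy nan
ks 198 [346 204] [362 227] jx -82.0 3.0 jy 97.0 139.0 grip jy 111.2
ks 74 [279 191] [293 207] jx 19.0 48.0 jy -123.0 -50.0 grip jy nan
ms 96 [334 193] [342 205] jx -82.0 -36.0 jy 25.0 62.0 grip jy 38.6
ms 74 [279 191] [293 207] jx 19.0 49.0 jy -123.0 -50.0 grip jy nan
  on jig top [-4.7 25.4] dyaw -0.048 [53. 91.]<stdin>:11: RuntimeWarning: Mean of empty slice.
  ret = ret.dtype.type(ret / rcount)
```

Run:
```python
from st import *
robot.gripper_to(0)
g=J(-.047,.066); up=np.r_[g,.2]; robot.move_ptp(up,Rd(best(up,TH)))
robot.move_linear(np.r_[g,.10],velocity=.2); robot.pause(.25)
print('touch',robot.move_linear(np.r_[g,.060],velocity=.08,threshold=15)); st()
if robot.get_state()['ee_pos'][2]<.065:
    robot.pause(.2)
    for y in np.arange(.062,.030,-.002):
        robot.move_linear(np.r_[J(-.047,y),.060],velocity=.03); s=robot.get_state(); j=toJ(s['ee_pos'])*1000
        f=np.array(s['force'])[:2]; print('cmd %.3f'%y,j.round(1),'F',(f@EX).round(1),(f@EY).round(1))
        if f@EY>60: break
```

```text
touch False
t 113.8 p [0.5019 0.0274 0.0599] F [0.1 0.4 0.4] op 0.0004 gf 0.0
cmd 0.062 [-47.   61.8] F 0.2 -0.1
cmd 0.060 [-47.   59.9] F 0.5 0.6
cmd 0.058 [-47.   59.3] F -0.7 8.4
cmd 0.056 [-47.   59.1] F -1.6 18.7
cmd 0.054 [-47.   58.8] F -3.7 28.9
cmd 0.052 [-47.   58.4] F -4.1 39.0
cmd 0.050 [-46.9  58.2] F -4.1 49.4
cmd 0.048 [-47.   57.9] F -6.3 60.1
```

Run:
```python
from st import *
s=robot.get_state(); j=toJ(s['ee_pos'])
robot.move_linear(np.r_[J(-.047,.066),.060],velocity=.1); robot.move_linear(np.r_[J(-.047,.066),.2],velocity=.2)
q=[.40,.3,.3]; robot.move_ptp(q,Rd(best(q,1.57))); snap('n'); st()
print('slot end',toJ(ray('top',[(373.5)/6-.5+260,(264.5)/6-.5+155],.02)[0])*1000)
def amap(k,x0,x1,y0,y1):
    im=cv2.imread(f'pics/{k}.png')[y0:y1,x0:x1,::-1].copy(); h=cv2.cvtColor(im,cv2.COLOR_RGB2HSV).astype(int)
    for r in range(y1-y0):
        print('%3d '%(y0+r)+''.join('B' if S>110 and 95<H<125 else 'R' if S>130 and (H<8 or H>172) else 'Y' if S>130 and 20<H<36 else 'G' if S>80 and 50<H<90 else 'W' if V>200 else '+' if V>140 else '-' if V>80 else '.' for H,S,V in h[r]))
for k in('kt','nt'): print(k); amap(k,276,345,172,218)
# projected near edges of the ideal stack top / deck, and gate plate at its end stop
for z in(.02,.054,.094): print(z,[proj('top',np.r_[J(-.025,y),z]).round(1).tolist() for y in(-.0185,.0715)])
```

```text
t 118.5 p [0.4007 0.2988 0.2996] F [ 0.2 -0.7  0.1] op 0.0001 gf 0.0
slot end [-37.32552815  -9.80316358]
kt
172 ........................................-+W+...---+-GGGGGGGGGGGGGGGGW
173 ........................................+WWW+++++WWWGGGGGGGGGGGGGGGGW
174 ...................+W+..........---++++++WWWWWWWWWWWGGGGGGGGGGGGGGG++
175 ..................+WWW---++++++++WWWWWWWWWWWWWWWWWWWGGGGG+---++WRRRRR
176 ...........-+WW+-+WWWW+WWWWWWWWWWWWWWWWWW+-+W++++WWW-GGG+-----RRRRRRR
177 .---++++++++WWWWWWWWWWWWWWWWWWWWWWWWWWWWW+BBBBBW+WWW-GGG+-----RRRRRRR
178 ++WWWWWWWWWWWWWWWWW+--+WWWWWWWWWWWWBBBBBBBBBBBBB++WW-GGG------RRRRRRR
179 WWWWWWWWWWWWWWWW++WW+BBBBBBBBBBBBBBBBBBBBBBBBBBB++WW-GGGG------+-----
180 WWWWWWWWWWWWWWWW-+BBBBBBBBBBBBBBBBBBBBBBBBBWWWWB+-WW+GGGGG---GGGGGGGG
181 WWWWWWWWWWWWWWWW--BBBBBBBBBBBBBBBBBBBBBBBBWWBBWW+-WW+GGGGGGGGGGGGGGGG
182 WWWWWWWWWWWWWWWW+-BBBBBBBBBBBBBBBBBBBBBBBWWWBBBW+-WW+GGGGGGGGGGGGGGGG
183 WWWWWWWWWWWWWWWW+-BBBBBBBBBBBBBBBBBBBBWWWWBWWWWBB-WWWGGGGGGGGGGGGGGGG
184 WWWWWWWWWWWWWWWWW-WBBBBBBBBBBBBBBBBBWWWWBBBBBBBBB-WWWGGGGGGGGGGGGGGGG
185 ++WWWWWWWWWWWWWWW-BBBBBBB
[... 5235 characters left out ...]
WW++----.................RRRRRRRRRR.G..........-YYYY..............
211 ............................RRRRRRRRRRRG.............................
212 ............................RRRRRRRRRRRG.............................
213 ............................-RRRRRRRRR...............................
214 .............................RRRRRRRR................................
215 .....................................................................
216 .....................................................................
217 .....................................................................
0.02 [[324.1, 194.5], [296.1, 197.2]]
0.054 [[324.3, 193.4], [295.6, 196.1]]
0.094 [[324.5, 191.9], [295.0, 194.8]]
```

Run:
```python
from st import *
robot.gripper_to(.03); g=J(-.0755,.0347); up=np.r_[g,.2]; robot.move_ptp(up,Rd(best(up,TH)))
robot.move_linear(np.r_[g,.10],velocity=.2); robot.pause(.2)
print('touch',robot.move_linear(np.r_[g,.073],velocity=.08,threshold=15)); robot.gripper_to(0); s=st()
j0=toJ(s['ee_pos']); 
def go(d):
    robot.move_linear(np.r_[j0[0]*EX+O+(j0[1]+d)*EY,.0733],velocity=.06); robot.pause(.25); s=robot.get_state()
    f=np.array(s['force'])[:2]; print('cmd %.4f tr %.4f'%(d,toJ(s['ee_pos'])[1]-j0[1]),'F',(f@EX).round(1),(f@EY).round(1)); return f@EY
if .011<s['opening']<.018:
    for d in(.068,.072,.0735,.075,.0765,.078,.0795,.081,.083):
        if go(d)<-20: break
    st()
```

```text
touch False
t 122.1 p [ 0.4763 -0.0055  0.0733] F [ 4.8 -0.2 -0.3] op 0.0137 gf 30.0
cmd 0.0680 tr 0.0679 F 1.4 1.1
cmd 0.0720 tr 0.0721 F 0.5 1.8
cmd 0.0735 tr 0.0734 F -0.3 -1.0
cmd 0.0750 tr 0.0751 F -1.4 0.6
cmd 0.0765 tr 0.0766 F -2.2 -0.2
cmd 0.0780 tr 0.0781 F -2.6 0.6
cmd 0.0795 tr 0.0796 F -3.1 0.3
cmd 0.0810 tr 0.0802 F -3.8 -6.1
cmd 0.0830 tr 0.0804 F -2.8 -17.8
t 127.6 p [0.4704 0.0747 0.0733] F [ -1.5 -17.9   2.5] op 0.0138 gf 30.0
```

Run:
```python
from pm import *; from st import check
s=st(); j=toJ(s['ee_pos'])
for d in(.072,.079,.0815):
    robot.move_linear(np.r_[J(j[0],j[1]-d),.0733],velocity=.06); robot.pause(.25); s=st(d)
print('travel',j[1]-toJ(s['ee_pos'])[1])
p=np.array(s['ee_pos']); robot.gripper_to(.03); robot.move_linear(np.r_[p[:2],.2],velocity=.2)
q=[.40,.3,.3]; robot.move_ptp(q,Rd(best(q,1.57)))
t,sc=pm('z'); check(t,'blue',.094,'top'); st()
for px,a in blobs(t,'red',60):
    j=np.array([toJ(w) for w in ray('top',px,.08)])*1000; print(a,j.mean(0).round(1),'grip jy',j[j[:,0]<-66][:,1].mean().round(1) if (j[:,0]<-66).any() else '')
```

```text
t 127.6 p [0.4704 0.0747 0.0733] F [ -1.5 -17.9   2.5] op 0.0138 gf 30.0
t 129.3 p [0.4757 0.003  0.0733] F [ 0.5 -1.2 -1.6] op 0.0138 gf 30.0 0.072
t 129.8 p [ 0.4762 -0.0039  0.0733] F [ 1.6 -0.9 -1.8] op 0.0141 gf 30.0 0.079
t 130.3 p [ 0.4763 -0.0056  0.0733] F [0.2 6.4 0.5] op 0.0135 gf 30.0 0.0815
travel 0.08057051744182255
top yellow 1831 px [328.4 207.5] jx [-75.9 -68.4 -58.9] jy [-37.1 -28.  -18.8]
top red 197 px [328.8 199.3] jx [-44.3 -42.1 -38.9] jy [-35.6 -31.7 -28.9]
scene red 883 px [291.4 204.9] jx [ 4.2  9.7 15.8] jy [-97.6 -88.2 -79.9]
  on jig top [-4.7 25.4] dyaw -0.048 [53. 91.]
t 132.9 p [0.4006 0.2987 0.2997] F [ 0.3 -0.7  0.5] op 0.0307 gf 0.0
127 [-60.6  34.1] grip jy 34.4
71 [ 19. -94.] grip jy 
234 [161.3 331.8] grip jy 
156 [152.8 180.4] grip jy
```

```bash
python3 -c "
from rig import robot
print(robot.sign_off())"
```

```text
the job is handed in; nothing more can be done
None
```

I handed the job in at about 133 s; the verdict was not shown. By my measurements the pointer is within about 2 mm of the mark and the lever locked. All four cassettes are stacked with a sheet between each, and the gate is at its end stop. The first cassette tipped on placing and was re-laid flat, and I ran the gate back once to confirm its full 80 mm travel. I did not check where the bystanders ended up.

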